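# Lift the vial rack out of the ultrasonic bath and hold it up

## Robot

A 6-joint arm with a two-finger parallel gripper is mounted at the origin on the work surface. World frame = base frame: x ahead of the robot, y to its left, z up, the work surface at z = 0. Lengths are in m, angles in rad, forces in N, time in s.
With the tool pointing down it reaches from about 0.35 to 0.775 m from the base axis. Payload 5.5 kg.
Tool frame: the origin (TCP) lies midway between the tips of the shut fingers; the grasp point (between the pads) lies 19 mm behind it; z points along the fingers, y is the line along which they close (so a half turn about z gives the same grasp; the last joint's range is limited). The gripper opens to 85 mm and grips with 20 to 120 N. Pads are 22 mm wide; open, the fingers measure 114 mm over their backs; the gripper's body (76 mm by 85 mm) begins 54 mm behind the grasp point. The pads swing forward as they close: fully open they stand 13 mm farther back than shut.
Start: joints at [-1.365, 0.313, 0.046, 1.304, 0, 1.431], TCP at [0.195, -0.541, 0.231] pointing down, gripper open.
Joint ranges: [-2.76, 2.76], [-0.86, 1.69], [-1.03, 1.26], [-2.2, 2.34], [-1.47, 1.5], [-3.14, 3.14]. Speed limits (rad/s): [2.57, 2.57, 3.14, 3.14, 3.14, 3.14].

## Interface

Orientations are given as a unit quaternion [w, x, y, z].
In Python, from workcell import telemetry, imaging, env gives the robot as it stands. The module is installed in compiled form; this text tells all that it offers.
- The arm moves only by the tool step_arm, never from a script. Its argument "moves" is a list of rows, each a list of 3 entries, a list of its own where there are three numbers: the shift along the tool's x, y, z in mm, then the turn, a rotation vector about the tool's x, y, z in rad, then the finger opening in mm, from 0 to 85.4. A call has 1 to 8 rows; each row is the pose to reach, as a shift and turn from the pose commanded when the call began, along the tool's axes at that moment; what a row does not reach only later rows make up. A row lasts 1/12 s, in which the tool goes at most 41.7 mm and 7.16 degrees, less where a joint would pass 70% of its speed; a pose out of reach is approached as far as the arm can. A call with a gripper value outside its range is refused whole. The fingers move at their own pace and stop on an object; "grip_force" is the grip in N (left out, the last holds). Time passes only in rows, so rows that repeat a pose let the fingers close. It gives the time, the measured TCP pose, the force, the opening and the grip force at its end, in the units of the state.
- telemetry.get_state(): the state, without advancing time (a new reading comes with each control period).
- imaging.read_camera(name): name is "side" or "top" or "wrist"; returns the picture (480x640x3 uint8, red, green, blue); there is no depth.
- imaging.camera_params(name): a dict with "camera_matrix" (3x3 intrinsics, pixels), "pose" (4x4, takes a point from camera to world coordinates). Camera axes: x right, y up, looking along -z (the intrinsics and any distortion apply to the point x, -y, -z); pixel columns grow to the right and rows downward; lengths in m; the calibration is good to about 2 mm. A picture is of the moment at which its call begins: read the wrist's pose just before it. camera_params takes no time and is no camera call; for the wrist camera it gives the pose at the moment of the call.
- env.hand_in(): hands the job in; it is judged then, once.
The state is a dict: "clock": time; "joint_pos": joint angles; "qvel": joint speeds; "tau": joint torques, N m; "tcp_pos": TCP position; "orientation": TCP orientation; "wrist_force": force on the tool from outside, world axes, zero at the start; "ft_torque": the same for the moment, N m; "finger_gap": finger opening in m; "grip_force": force on a finger pad.
Only numpy, scipy, OpenCV 4.12 (cv2) and the standard library are available. Lean on these libraries where they do the work, as an engineer would, in place of code of your own. Each camera call takes 0.05 s, during which the arm holds its last target. There are 200 camera calls.

## Task

Take the loose lid off the ultrasonic bath by its knob and set it down, knob up, in the middle of the rubber mat (lower it onto the mat, do not drop it), then let go of it. Then take the vial rack by the grip bar on top, lift it straight up out of the tank until its underside is about 5 cm above the bath's rim, and finish there still holding it, steady and level over the bath. Keep the rack upright all the way, and leave the other things on the bench where they stand.

Things in the scene. Friction and masses are not known exactly. Their poses are not given: they have to be found in the camera images.
- bath: White ultrasonic bath, fixed to the bench, 170 (its x) x 220 (its y) mm, white deck 115 mm above the bench; a steel collar 138 x 188 mm outside, 4 mm thick, stands 10 mm above the deck, so the rim is 125 mm above the bench. Open tank 130 x 180 mm inside, its floor 30 mm above the bench. Black control panel on its +x side. Origin: centre of its underside, z up. Drained, nothing loose in it but the rack.
- mat: Grey rubber mat lying fixed on the bench beside the bath (left or right of it), 220 (its x) x 260 (its y) x 4 mm. Origin: centre of its underside, z up.
- lid: Loose steel lid of the bath, an upside-down tray 154 (x) x 204 (y) x 46 mm, 4 mm walls, about 0.3 kg, at first sitting on the bath's deck around the collar with 4 mm play, its axes along the bath's. Origin: centre of its lower edge (the open side), z up; top surface 46 mm above the origin; knob on top to 86 mm.
- lid_knob (a point): Centre of the round black knob head on the middle of the lid: 32 mm across, 22 mm high, on a stem 18 mm across and 18 mm high. The point lies 75 mm above the lid's lower edge and 29 mm above its top surface. Axes as the lid's.
- rack: Loose aluminium vial rack with eight amber vials fixed in it, 85 (x) x 130 (y) mm, about 0.45 kg, balanced about its middle, standing on the tank floor under the lid. Vials reach 60 mm above its underside, the top of the grip bar 120 mm, so it stands 25 mm above the bath's rim when the lid is off. Origin: centre of its underside, z up; its long side lies roughly along the bath's long side.
- rack_grip (a point): Centre of the rack's grip bar, 107.5 mm above the rack's underside: a straight grey bar 14 mm thick (rack x), 60 mm long (rack y), 25 mm high, with free space on both sides; pinch it across its 14 mm. Axes as the rack's.
- pipette_stand: Bystander: white pipette stand on a round foot 130 mm across, 290 mm tall. Origin: centre of its underside.
- beaker: Bystander: glass beaker 68 mm across, 90 mm high. Origin: centre of its underside.
- bottle: Bystander: amber glass bottle with a blue cap, 64 mm across, 150 mm high. Origin: centre of its underside.
- tip_box: Bystander: blue pipette tip box with a clear top, 85 x 120 x 66 mm. Origin: centre of its underside.

How it is judged:
By the outcome, as a careful person would: the job done as asked, in the order asked, and still so for the second after the job is handed in, while the arm keeps its last pose, push and grip.
It also fails if it takes over 56 s, if anything falls off the work surface, if the arm or the gripper's body presses on something with over 40 N, if the wrist force passes 120 N, or if a joint passes its speed limit or range.

## Working session

There is one attempt and no reset: what is moved stays moved. The work goes in short steps, Python scripts to look and compute and a tool call to move; the robot and the scene stay as the last step left them, time stands still between calls to the robot, and variables do not carry over. Pictures are saved under pics/ and viewed, at most 10 in all, crops included, and the job is handed in when it is done.

Besides the shell and the picture viewer there is one more tool, called after "Request:" as name([rows], argument=value, ...), one row to a line, values as JSON. step_arm: Moves the arm, as the interface text tells. Its arguments: {"type":"object","properties":{"moves":{"type":"array"},"grip_force":{"type":"number"}},"required":["moves"]}

```bash
mkdir -p pics; python3 - <<'E'
from workcell import telemetry, imaging, env
import cv2,numpy as np
np.set_printoptions(precision=4,suppress=True)
s=telemetry.get_state();print(s)
for n in("side","top","wrist"):
    p=imaging.camera_params(n);print(n,p)
    im=imaging.read_camera(n);cv2.imwrite(f"pics/{n}0.png",im[:,:,::-1])
a=[cv2.imread(f"pics/{n}0.png") for n in("top","side")]
E
```

```text
{'clock': 0.0, 'joint_pos': array([-1.3646,  0.314 ,  0.045 ,  1.3036,  0.    ,  1.4312]), 'qvel': array([ 0.    , -0.0017, -0.0019,  0.0004,  0.    , -0.0001]), 'tau': array([ -0.0003, -48.0629,  29.8532,   0.0192,  -0.0002,   0.    ]), 'tcp_pos': array([ 0.1948, -0.5404,  0.2304]), 'orientation': array([-0.0009,  0.9851,  0.172 , -0.    ]), 'wrist_force': array([0.064 , 0.7067, 0.3641]), 'ft_torque': array([0.0305, 0.0022, 0.01  ]), 'grip_force': 0.0, 'finger_gap': 0.08537422073542592}
side {'camera_matrix': array([[483.3684,   0.    , 313.9418],
       [  0.    , 483.3684, 245.0779],
       [  0.    ,   0.    ,   1.    ]]), 'pose': array([[ 0.9637,  0.1444, -0.2244,  0.3834],
       [-0.2665,  0.5667, -0.7796, -0.7844],
       [ 0.0146,  0.8112,  0.5846,  0.82  ],
       [ 0.    ,  0.    ,  0.    ,  1.    ]])}
top {'camera_matrix': array([[572.3541,   0.    , 322.7543],
       [  0.    , 572.3541, 242.0747],
       [  0.    ,   0.    ,   1.    ]]), 'pose': array([[-0.006 ,  0.9862, -0.1652,  0.4202],
       [-0.9998, -0.003 ,  0.0184,  0.1418],
       [ 0.0176,  0.1652,  0.9861,  1.3618],
       [ 0.    ,  0.    ,  0.    ,  1.    ]])}
wrist {'camera_matrix': array([[330.9389,   0.    , 317.7629],
       [  0.    , 330.9389, 240.8093],
       [  0.    ,   0.    ,   1.    ]]), 'pose': array([[ 0.3389,  0.8988,  0.2782,  0.2665],
       [-0.9408,  0.3241,  0.0988, -0.5152],
       [-0.0014, -0.2952,  0.9554,  0.3734],
       [ 0.    ,  0.    ,  0.    ,  1.    ]])}
```

View pics/top0.png

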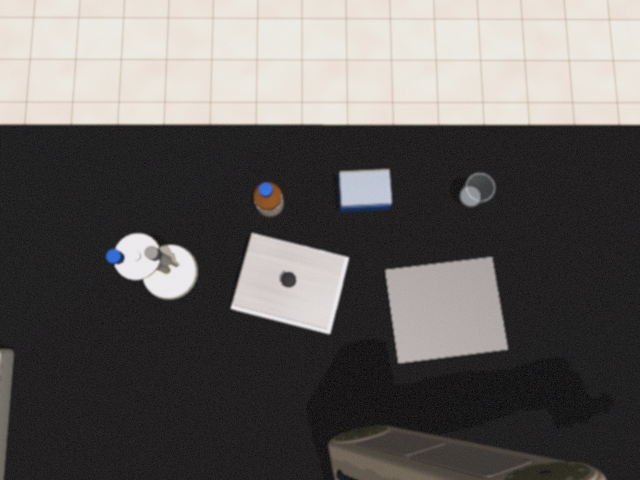

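View pics/side0.png

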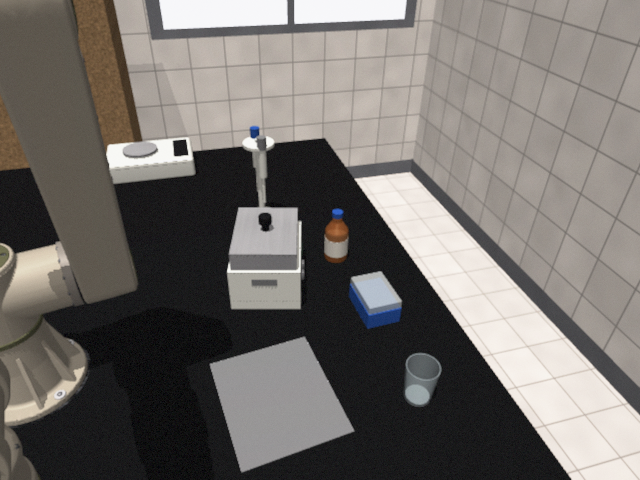

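Top: lid corners about (252,234), (349,257), (331,333), (232,309), with the knob at (288,279). Mat corners about (386,269), (493,257), (507,349), (397,362). In the side view the knob is at (265,220) and the mat corners are about (210,360), (305,340), (353,430), (243,467). The bottle and tip box stand on the far side and the pipette stand to the left.

```bash
cat > h.py <<'E'
from workcell import telemetry, imaging, env
import cv2,numpy as np
from scipy.spatial.transform import Rotation as R
np.set_printoptions(precision=4,suppress=True)
def ray(p,uv):
    K=p["camera_matrix"];T=p["pose"]
    d=np.linalg.solve(K,[uv[0],uv[1],1.]);d=T[:3,:3]@(d*[1,-1,-1])
    return T[:3,3],d/np.linalg.norm(d)
def plane(p,uv,z):
    o,d=ray(p,uv);return o+d*(z-o[2])/d[2]
def tri(obs):
    A=np.zeros((3,3));b=np.zeros(3);L=[ray(*q) for q in obs]
    for o,d in L:
        M=np.eye(3)-np.outer(d,d);A+=M;b+=M@o
    x=np.linalg.solve(A,b)
    return x,[np.linalg.norm(np.cross(d,x-o)) for o,d in L]
def rect(mask):
    c=max(cv2.findContours(mask.astype(np.uint8),cv2.RETR_EXTERNAL,cv2.CHAIN_APPROX_NONE)[0],key=cv2.contourArea)
    h=cv2.convexHull(c)
    for e in np.arange(.01,.1,.005):
        q=cv2.approxPolyDP(h,e*cv2.arcLength(h,True),True)
        if len(q)<=4:break
    return q[:,0].astype(float)
def roi(m,x0,y0,x1,y1):
    o=np.zeros_like(m);o[y0:y1,x0:x1]=m[y0:y1,x0:x1];return o
def cen(m):
    n,l,s,c=cv2.connectedComponentsWithStats(m.astype(np.uint8));i=1+np.argmax(s[1:,4]);return c[i],s[i]
def totool(st,w):   # world shift (m) -> tool mm
    q=st["orientation"];return R.from_quat([q[1],q[2],q[3],q[0]]).inv().apply(w)*1000
E
python3 - <<'E'
from h import *
P={n:imaging.camera_params(n) for n in("top","side")}
I={n:cv2.imread(f"pics/{n}0.png") for n in P};G={n:I[n].max(2) for n in P}
tk,a=cen(roi(G["top"]<100,275,265,303,294));sk,b=cen(roi(G["side"]<70,252,208,278,229));print(tk,a,sk,b)
k,r=tri([(P["top"],tk),(P["side"],sk)]);print("knob",k,r)
lid=rect(roi(G["top"]>120,215,220,370,345));print("lid px",lid)
L=np.array([plane(P["top"],c,.152) for c in lid]);print(L,"mean",L.mean(0))
e=np.roll(L,-1,0)-L;print(np.linalg.norm(e,axis=1),np.degrees(np.arctan2(e[:,1],e[:,0])))
mt=rect(roi(G["top"]>90,375,245,520,375));ms=rect(roi(G["side"]>90,200,330,365,475));print(mt,ms)
for n,m in(("top",mt),("side",ms)):
    M=np.array([plane(P[n],c,.004) for c in m]);e=np.roll(M,-1,0)-M
    print(n,M,M.mean(0),np.linalg.norm(e,axis=1),np.degrees(np.arctan2(e[:,1],e[:,0])))
for A in [mt]:
    def key(q):c=q.mean(0);return q[np.argsort(np.arctan2(*(q-c).T))]
    for a in mt:
        best=min(((tri([(P["top"],a),(P["side"],b)]) ) for b in ms),key=lambda t:sum(t[1]));print("mat corner",best)
E
```

```text
[287.7975 279.1076] [281 273  14  14 158] [264.6626 220.1718] [259 213  12  16 163]
knob [0.5399 0.1925 0.184 ] [np.float64(0.00038598169725537895), np.float64(0.00038598169725540313)]
lid px [[252. 233.]
 [348. 257.]
 [329. 333.]
 [231. 308.]]
[[0.6431 0.2709 0.152 ]
 [0.5904 0.0655 0.152 ]
 [0.4303 0.1074 0.152 ]
 [0.4833 0.3126 0.152 ]] mean [0.5367 0.1891 0.152 ]
[0.212  0.1655 0.2119 0.1651] [-104.3886  165.3487   75.5197  -14.6106]
[[492. 257.]
 [507. 349.]
 [399. 363.]
 [385. 270.]] [[304. 337.]
 [353. 431.]
 [241. 471.]
 [210. 363.]]
top [[ 0.6099 -0.2909  0.004 ]
 [ 0.392  -0.3142  0.004 ]
 [ 0.3616 -0.0594  0.004 ]
 [ 0.5795 -0.0319  0.004 ]] [ 0.4857 -0.1741  0.004 ] [0.2192 0.2567 0.2197 0.2607] [-173.8826   96.8098    7.1752  -83.2912]
side [[ 0.5789 -0.0366  0.004 ]
 [ 0.6082 -0.2922  0.004 ]
 [ 0.3931 -0.3156  0.004 ]
 [ 0.3646 -0.0587  0.004 ]] [ 0.4862 -0.1758  0.004 ] [0.2572 0.2164 0.2584 0.2154] [ -83.4577 -173.7982   96.3202    5.8772]
mat corner (array([ 0.6094, -0.2912,  0.0024]), [np.float64(0.0007425882299761119), np.float64(0.0007425882299761595)])
mat corner (array([ 0.3925, -0.3147,  0.0026]), [np.float64(0.000571143900971229), np.float64(0.0005711439009713158)])
mat corner (array([ 0.3631, -0.0593,  0.0047]), [np.float64(0.0015335635976772234), np.float64(0.0015335635976773802)])
mat corner (array([ 0.58  , -0.0325, -0.0005]), [np.float64(5.653889460376841e-06), np.float64(5.653889460357665e-06)])
```

Request:
step_arm([
  [[300,-300,-30],[0,0,-0.97],85],
  [[300,-300,-30],[0,0,-0.97],85],
  [[300,-300,-30],[0,0,-0.97],85],
  [[300,-300,-30],[0,0,-0.97],85],
  [[300,-300,-30],[0,0,-0.97],85],
  [[300,-300,-30],[0,0,-0.97],85],
  [[300,-300,-30],[0,0,-0.97],85],
  [[300,-300,-30],[0,0,-0.97],85],
])

```text
clock: 0.82
tcp_pos: [0.3366, -0.2381, 0.2548]
orientation: [0.0, 0.79, 0.614, 0.0]
wrist_force: [1.4, -0.9, 0.8]
finger_gap: 0.085
grip_force: 0.0
```

```bash
cat > go.py <<'E'
import sys
from h import *
# go.py x y z yaw_x_deg : tool shift and turn to a TCP target pointing straight down
x,y,z,a=map(float,sys.argv[1:5]);s=telemetry.get_state();q=s["orientation"]
C=R.from_quat([q[1],q[2],q[3],q[0]]);t=np.radians(a)
D=R.from_matrix(np.array([[np.cos(t),np.sin(t),0],[np.sin(t),-np.cos(t),0],[0,0,-1]]))
print("t",round(s["clock"],2),"tcp",s["tcp_pos"],"F",s["wrist_force"],"shift",totool(s,np.array([x,y,z])-s["tcp_pos"]),"turn",(C.inv()*D).as_rotvec(),"gap",s["finger_gap"],"q",s["joint_pos"])
E
python3 go.py .54 .1925 .28 75.5
```

```text
t 0.82 tcp [ 0.3366 -0.2381  0.2548] F [ 1.3703 -0.8788  0.8005] shift [467.5432  90.7081 -25.1444] turn [ 0.0001 -0.      0.0034] gap 0.08502721025702566 q [-0.8111 -0.0097 -0.2809  1.2995  0.0001  1.0094]
```

Request:
step_arm([
  [[468,91,-25],[0,0,0],85],
  [[468,91,-25],[0,0,0],85],
  [[468,91,-25],[0,0,0],85],
  [[468,91,-25],[0,0,0],85],
  [[468,91,-25],[0,0,0],85],
  [[468,91,-25],[0,0,0],85],
  [[468,91,-25],[0,0,0],85],
  [[468,91,-25],[0,0,0],85],
])

```text
clock: 1.48
tcp_pos: [0.4806, 0.0623, 0.2723]
orientation: [0.0, 0.791, 0.612, -0.0]
wrist_force: [0.3, -1.4, 0.7]
finger_gap: 0.0851
grip_force: 0.0
```

```bash
python3 go.py .54 .1925 .28 75.5
```

```text
t 1.48 tcp [0.4806 0.0623 0.2723] F [ 0.2907 -1.3927  0.7299] shift [140.9717  24.7281  -7.7293] turn [ 0.0002  0.0002 -0.0015] gap 0.08507921960737516 q [-0.0368  0.1278 -0.0907  1.3522 -0.0002  1.7886]
```

Request:
step_arm([
  [[141,25,-8],[0,0,0],85],
  [[141,25,-8],[0,0,0],85],
  [[141,25,-8],[0,0,0],85],
  [[141,25,-8],[0,0,0],85],
  [[141,25,-8],[0,0,0],85],
  [[141,25,-8],[0,0,0],85],
  [[141,25,-8],[0,0,0],85],
])

```text
clock: 2.07
tcp_pos: [0.5395, 0.1897, 0.2798]
orientation: [-0.0, 0.791, 0.611, -0.001]
wrist_force: [-0.9, -0.1, 0.1]
finger_gap: 0.0848
grip_force: 0.0
```

```bash
python3 go.py .54 .1925 .165 75.5;python3 - <<'E'
from h import *
p=imaging.camera_params("wrist");im=imaging.read_camera("wrist")[:,:,::-1].copy();print(p["pose"])
np.savez("w1.npz",**p)
cv2.imwrite("pics/w1.png",im)
for z in(.161,.179,.190,.201):
    c=p["pose"];q=c[:3,:3].T@(np.array([.54,.1925,z])-c[:3,3])*[1,-1,-1];u=p["camera_matrix"]@q;print(z,u[:2]/u[2])
E
```

```text
t 2.07 tcp [0.5395 0.1897 0.2798] F [-0.851  -0.0728  0.0687] shift [  2.982   -0.1059 114.7587] turn [-0.0011  0.001  -0.002 ] gap 0.0848169000711268 q [ 0.198   0.301   0.1468  1.4181 -0.0005  2.0238]
[[ 0.9676  0.2408  0.0754  0.5593]
 [-0.2523  0.9241  0.287   0.2628]
 [-0.0006 -0.2968  0.9549  0.4226]
 [ 0.      0.      0.      1.    ]]
0.161 [316.766  231.0379]
0.179 [316.6846 237.3312]
0.19 [316.6291 241.6142]
0.201 [316.5686 246.2829]
```

View pics/w1.png

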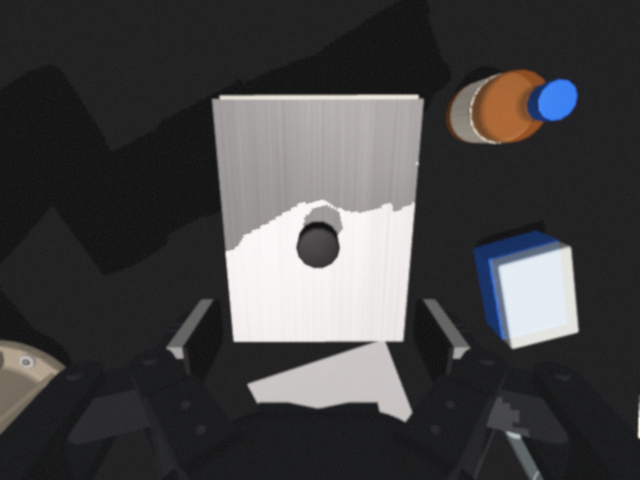

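Knob top is at (318,245) against a predicted (316.6,246), and the lid edges lie along the image columns, so the position, height and yaw are confirmed. Now descending and gripping.

Request:
step_arm([
  [[3,0,30],[0,0,0],70],
  [[3,0,60],[0,0,0],70],
  [[3,0,85],[0,0,0],65],
  [[3,0,100],[0,0,0],60],
  [[3,0,108],[0,0,0],55],
  [[3,0,113],[0,0,0],50],
  [[3,0,113],[0,0,0],40],
  [[3,0,113],[0,0,0],20],
], grip_force=60)

```text
clock: 2.78
tcp_pos: [0.5412, 0.1926, 0.1684]
orientation: [0.0, 0.792, 0.611, 0.001]
wrist_force: [0.8, 0.2, -2.9]
finger_gap: 0.0306
grip_force: 59.5
```

Request:
step_arm([
  [[0,0,0],[0,0,0],10],
  [[0,0,0],[0,0,0],10],
  [[0,0,0],[0,0,0],10],
  [[0,0,0],[0,0,0],10],
  [[0,0,0],[0,0,0],10],
  [[0,0,0],[0,0,0],10],
])

```text
clock: 3.28
tcp_pos: [0.5414, 0.1929, 0.1683]
orientation: [0.001, 0.791, 0.611, 0.001]
wrist_force: [-0.8, -2.0, 5.5]
finger_gap: 0.0309
grip_force: 60.3
```

```bash
python3 go.py .54 .1925 .167 75.5
```

```text
t 3.28 tcp [0.5414 0.1929 0.1683] F [-0.8255 -2.0042  5.535 ] shift [-0.7376 -1.3055  1.3296] turn [ 0.002  -0.     -0.0021] gap 0.03093279675236607 q [ 0.203   0.3363 -0.0772  1.1555 -0.0008  2.029 ]
```

Request:
step_arm([
  [[0,0,-5],[0,0,0],10],
  [[0,0,-12],[0,0,0],10],
  [[0,0,-25],[0,0,0],10],
  [[0,0,-40],[0,0,0],10],
  [[0,0,-60],[0,0,0],10],
  [[0,0,-75],[0,0,0],10],
  [[0,0,-80],[0,0,0],10],
  [[0,0,-80],[0,0,0],10],
])

```text
clock: 3.95
tcp_pos: [0.5416, 0.1935, 0.2486]
orientation: [0.0, 0.791, 0.612, 0.001]
wrist_force: [-0.1, -0.5, -3.4]
finger_gap: 0.0301
grip_force: 60.0
```

```bash
python3 go.py .51 -.0 .25 96.5; python3 - <<'E'
from h import *
for n in("side","wrist"):cv2.imwrite(f"pics/{n}2.png",imaging.read_camera(n)[:,:,::-1])
E
python3 -c "
import cv2,numpy as np
a=cv2.imread('pics/side2.png');b=cv2.imread('pics/wrist2.png')
cv2.imwrite('pics/c2.png',np.hstack([cv2.resize(a[80:380,150:400],(400,480)),cv2.resize(b,(400,300))[[min(i,299) for i in range(480)]]]))"
```

```text
t 3.95 tcp [0.5416 0.1935 0.2486] F [-0.0533 -0.488  -3.373 ] shift [-195.2362   18.2098   -1.6152] turn [ 0.0024 -0.0009 -0.3681] gap 0.030057041884955178 q [0.2035 0.3074 0.0801 1.341  0.0002 2.029 ]
```

View pics/c2.png

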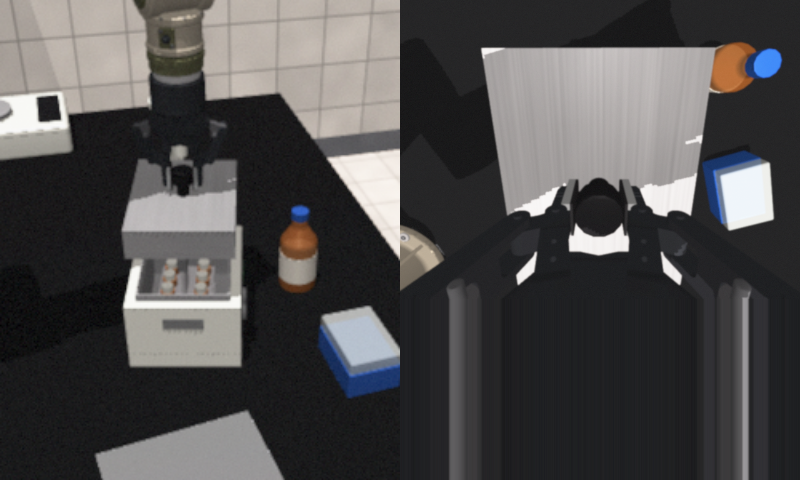

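Lid is off, held level; the rack with its vials is visible in the tank. Now over to the mat.

Request:
step_arm([
  [[-8,1,0],[0,0,-0.02],10],
  [[-25,2,0],[0,0,-0.04],10],
  [[-50,5,0],[0,0,-0.08],10],
  [[-80,8,0],[0,0,-0.12],10],
  [[-110,11,0],[0,0,-0.16],10],
  [[-140,14,0],[0,0,-0.2],10],
  [[-170,17,0],[0,0,-0.24],10],
  [[-200,20,0],[0,0,-0.28],10],
])

```text
clock: 4.72
tcp_pos: [0.5084, -0.0065, 0.2457]
orientation: [-0.001, 0.697, 0.717, -0.001]
wrist_force: [0.9, -0.8, -2.9]
finger_gap: 0.0305
grip_force: 59.8
```

```bash
python3 go.py .486 -.175 .24 96.5
```

```text
t 4.72 tcp [ 0.5084 -0.0065  0.2457] F [ 0.863  -0.81   -2.9066] shift [-167.7834  -26.9998    5.6502] turn [-0.0026 -0.0007 -0.0861] gap 0.03054079195012499 q [-0.1709  0.1822 -0.0905  1.3007  0.      1.3726]
```

Request:
step_arm([
  [[-30,-5,0],[0,0,-0.03],10],
  [[-60,-10,0],[0,0,-0.06],10],
  [[-90,-14,0],[0,0,-0.086],10],
  [[-120,-19,0],[0,0,-0.086],10],
  [[-145,-23,0],[0,0,-0.086],10],
  [[-160,-26,0],[0,0,-0.086],10],
  [[-168,-27,0],[0,0,-0.086],10],
  [[-168,-27,0],[0,0,-0.086],10],
])

```text
clock: 5.38
tcp_pos: [0.4863, -0.1753, 0.246]
orientation: [-0.001, 0.668, 0.744, -0.0]
wrist_force: [1.0, 0.4, -3.3]
finger_gap: 0.0303
grip_force: 59.8
```

```bash
python3 go.py .486 -.175 .067 96.5;python3 - <<'E'
from h import *
im=imaging.read_camera("side")[:,:,::-1];cv2.imwrite("pics/side3.png",im[150:480,130:430])
im=imaging.read_camera("top")[:,:,::-1].copy();cv2.imwrite("pics/top3.png",im)
E
```

```text
t 5.38 tcp [ 0.4863 -0.1753  0.246 ] F [ 1.0163  0.4479 -3.264 ] shift [  0.1266   0.0678 178.9695] turn [-0.0017 -0.0009 -0.0049] gap 0.030346128965912125 q [-0.5012  0.1979 -0.0704  1.3045 -0.0002  0.961 ]
```

View pics/side3.png

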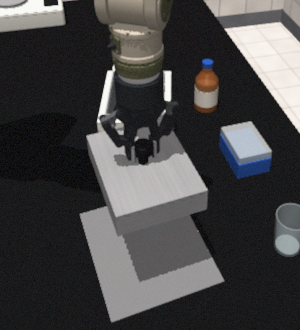

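The lid hangs level over the mat, roughly parallel to it, with a clear drop path. Lowering.

Request:
step_arm([
  [[0,0,20],[0,0,0],10],
  [[0,0,50],[0,0,0],10],
  [[0,0,80],[0,0,0],10],
  [[0,0,110],[0,0,0],10],
  [[0,0,140],[0,0,0],10],
  [[0,0,160],[0,0,0],10],
  [[0,0,172],[0,0,0],10],
  [[0,0,178],[0,0,0],10],
])

```text
clock: 6.15
tcp_pos: [0.4856, -0.1717, 0.0669]
orientation: [-0.002, 0.666, 0.746, -0.0]
wrist_force: [0.4, 0.7, -4.0]
finger_gap: 0.0306
grip_force: 59.9
```

Request:
step_arm([
  [[0,0,2],[0,0,0],10],
  [[0,0,4],[0,0,0],10],
  [[0,0,6],[0,0,0],10],
  [[0,0,7],[0,0,0],10],
  [[0,0,8],[0,0,0],10],
  [[0,0,8],[0,0,0],10],
])

```text
clock: 6.65
tcp_pos: [0.4873, -0.1743, 0.0617]
orientation: [0.001, 0.667, 0.745, 0.0]
wrist_force: [-0.5, -0.7, -3.3]
finger_gap: 0.0307
grip_force: 59.9
```

Request:
step_arm([
  [[0,0,1],[0,0,0],10],
  [[0,0,2],[0,0,0],10],
  [[0,0,3],[0,0,0],10],
  [[0,0,3],[0,0,0],10],
])

```text
clock: 6.98
tcp_pos: [0.4868, -0.1741, 0.0581]
orientation: [-0.0, 0.667, 0.745, -0.0]
wrist_force: [-0.5, 0.5, -4.7]
finger_gap: 0.0305
grip_force: 59.9
```

Request:
step_arm([
  [[0,0,1],[0,0,0],10],
  [[0,0,1.5],[0,0,0],10],
  [[0,0,1.5],[0,0,0],10],
])

```text
clock: 7.23
tcp_pos: [0.487, -0.1742, 0.0573]
orientation: [0.0, 0.667, 0.745, -0.0]
wrist_force: [-1.0, 1.0, 2.7]
finger_gap: 0.0304
grip_force: 60.8
```

Request:
step_arm([
  [[0,0,0.5],[0,0,0],30],
  [[0,0,0.5],[0,0,0],36],
  [[0,0,0],[0,0,0],45],
  [[0,0,0],[0,0,0],60],
  [[0,0,0],[0,0,0],75],
  [[0,0,0],[0,0,0],75],
])

```text
clock: 7.73
tcp_pos: [0.487, -0.1742, 0.0567]
orientation: [0.0, 0.667, 0.745, 0.0]
wrist_force: [0.0, -0.8, -0.4]
finger_gap: 0.0751
grip_force: 0.0
```

Request:
step_arm([
  [[0,0,-10],[0,0,0],75],
  [[0,0,-40],[0,0,0],75],
  [[0,0,-80],[0,0,0],75],
  [[0,0,-120],[0,0,0],75],
  [[0,0,-160],[0,0,0],75],
  [[0,0,-200],[0,0,0],75],
  [[0,0,-225],[0,0,0],75],
  [[0,0,-225],[0,0,0],75],
])

```text
clock: 8.4
tcp_pos: [0.4892, -0.1753, 0.2891]
orientation: [0.006, 0.667, 0.745, 0.001]
wrist_force: [0.6, 0.1, -0.7]
finger_gap: 0.075
grip_force: 0.0
```

```bash
python3 go.py .54 .1925 .28 75.5;python3 - <<'E'
from h import *
for n in("side","wrist","top"):cv2.imwrite(f"pics/{n}4.png",imaging.read_camera(n)[:,:,::-1])
a=cv2.imread('pics/side4.png');b=cv2.imread('pics/top4.png')
cv2.imwrite('pics/c4.png',np.hstack([cv2.resize(a[180:480,150:450],(400,400)),cv2.resize(b[180:430,200:520],(400,312))[[min(i,311) for i in range(400)]]]))
E
```

```text
t 8.4 tcp [ 0.4892 -0.1753  0.2891] F [ 0.6009  0.0782 -0.659 ] shift [359.9742  91.1484   7.5537] turn [0.0104 0.0048 0.3641] gap 0.07495873011947049 q [-0.4986  0.1851  0.0185  1.3927 -0.      0.9611]
```

View pics/c4.png

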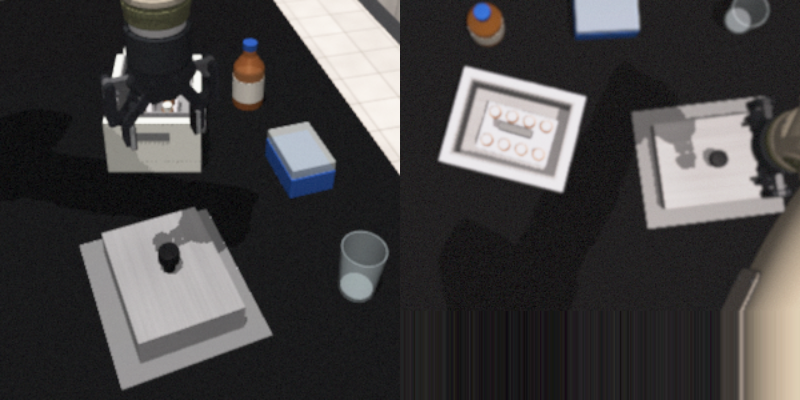

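The lid sits on the mat, knob up, with a roughly even margin all round. The rack is visible in the tank, its grip bar near top-camera pixel (290,282). Moving over it.

Request:
step_arm([
  [[40,10,0],[0,0,0.05],75],
  [[80,20,0],[0,0,0.1],75],
  [[120,30,0],[0,0,0.15],75],
  [[160,40,0],[0,0,0.2],75],
  [[200,50,0],[0,0,0.25],75],
  [[240,60,0],[0,0,0.3],75],
  [[280,71,0],[0,0,0.364],75],
  [[310,78,0],[0,0,0.364],75],
])

```text
clock: 9.22
tcp_pos: [0.529, 0.1456, 0.2795]
orientation: [-0.001, 0.791, 0.612, -0.001]
wrist_force: [0.3, -0.0, -0.4]
finger_gap: 0.075
grip_force: 0.0
```

Request:
step_arm([
  [[0,0,0],[0,0,0],75],
  [[0,0,0],[0,0,0],75],
])

```text
clock: 9.38
tcp_pos: [0.5289, 0.1442, 0.2795]
orientation: [-0.001, 0.79, 0.614, -0.002]
wrist_force: [-0.2, -0.6, -0.4]
finger_gap: 0.0751
grip_force: 0.0
```

```bash
python3 go.py .54 .1925 .28 75.5;python3 - <<'E'
from h import *
p=imaging.camera_params("wrist");im=imaging.read_camera("wrist")[:,:,::-1].copy();np.savez("w5.npz",**p)
pt=imaging.camera_params("top");t=imaging.read_camera("top")[:,:,::-1].copy();np.savez("t5.npz",**pt)
cv2.imwrite("pics/w5.png",im);cv2.imwrite("pics/t5.png",t)
E
```

```text
t 9.38 tcp [0.5289 0.1442 0.2795] F [-0.1908 -0.6296 -0.3941] shift [49.5003 -1.1735 -0.6113] turn [-0.0038  0.0018  0.0038] gap 0.0750979140326726 q [ 0.12    0.2559  0.0855  1.4046 -0.0003  1.94  ]
```

View pics/w5.png

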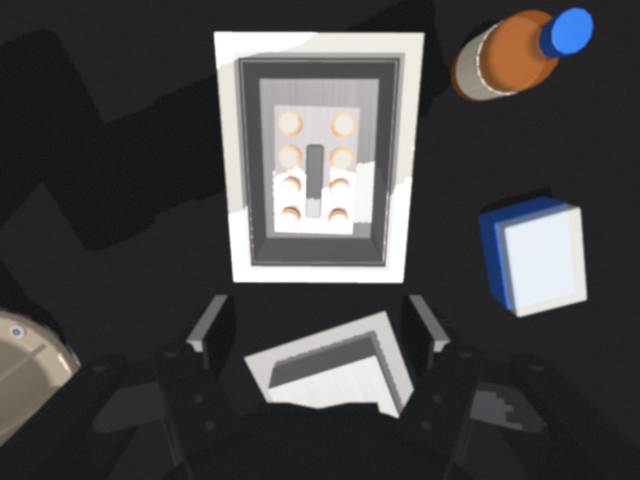

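The bar is the dark strip at columns 306–324, rows 143–217, in line with the rack between the two vial rows. There is free space on both sides.

```bash
cat > bar.py <<'E'
from h import *
def barpx(im,box):
    g=im.max(2);m=roi((g<125),*box)
    m=cv2.morphologyEx(m.astype(np.uint8),cv2.MORPH_OPEN,np.ones((3,3)))
    n,l,s,c=cv2.connectedComponentsWithStats(m);i=1+np.argmax(s[1:,4]);ys,xs=np.where(l==i)
    r=cv2.minAreaRect(np.c_[xs,ys].astype(np.float32));return r,s[i]
def report(p,im,box):
    r,s=barpx(im,box);print(r,s)
    b=cv2.boxPoints(r)
    for z in(.150,):
        B=np.array([plane(p,c,z) for c in b]);e=np.roll(B,-1,0)-B
        print(z,B.mean(0),np.linalg.norm(e,axis=1)*1000,np.degrees(np.arctan2(e[:,1],e[:,0])))
    return np.array(r[0])
E
python3 - <<'E'
from bar import *
p=dict(np.load("w5.npz"));c=report(p,cv2.imread("pics/w5.png"),(300,135,330,225))
pt=dict(np.load("t5.npz"));t=cv2.imread("pics/t5.png")
print(t.max(2)[274:292:1,274:308:2])
E
```

```text
Traceback (most recent call last):
  File "bar.py", line 8, in report
    r,s=barpx(im,box);print(r,s)
        ~~~~~^^^^^^^^
  File "bar.py", line 5, in barpx
    n,l,s,c=cv2.connectedComponentsWithStats(m);i=1+np.argmax(s[1:,4]);ys,xs=np.where(l==i)
                                                    ~~~~~~~~~^^^^^^^^^
ValueError: attempt to get argmax of an empty sequence
```

```bash
python3 - <<'E'
from h import *
g=cv2.imread("pics/w5.png").max(2)
print(g[138:224:6,298:332:2])
t=cv2.imread("pics/t5.png").max(2)
print(t[272:294:2,272:308:2])
E
```

```text
[[222 222 222 222 226 226 224 222 223 222 222 222 223 222 221 223 223]
 [222 221 221 221 216 187 168 166 166 171 172 174 201 219 222 222 224]
 [235 213 221 220 166 133 142 143 143 146 145 141 136 192 221 223 223]
 [241 237 220 221 170 135 141 143 143 142 144 139 140 199 222 222 230]
 [251 229 221 214 153 136 141 141 141 143 143 140 140 204 222 223 239]
 [251 236 223 215 156 136 139 140 141 141 141 140 145 213 222 223 238]
 [255 255 255 251 172 134 139 140 141 142 139 135 148 213 223 224 248]
 [194 238 255 254 185 135 140 140 140 139 141 136 159 217 223 225 249]
 [246 223 253 254 171 136 137 137 140 138 139 133 170 221 225 224 243]
 [254 255 255 254 171 133 137 137 135 138 139 139 250 255 255 255 254]
 [255 255 255 254 202 169 190 203 171 157 164 171 252 255 255 255 255]
 [255 255 255 253 220 231 231 231 230 229 227 209 252 255 255 255 255]
 [199 247 255 251 220 231 232 231 229 228 225 217 254 255 255 255 253]
 [241 218 253 254 229 226 228 226 226 226 222 227 254 255 254 239 240]
 [254 255 255 255 255 255 255 255 255 255 255 255 255 255 255 254 254]]
[[177 228 230 228 229 228 229 226 185 201 214 212 209 214 216 218 220 220]
 [172 225 229 228 226 228 228 227 192 196 209 210 211 209 215 216 220 218]
 [166 223 229 227 228 229 229 226 200 191 204 207 206 211 215 216 219 219]
 [156 223 229 228 229 229 228 228 204 178 198 204 206 206 212 212 218 219]
 [165 220 228 228 228 230 229 228 213 177 196 201 205 203 205 213 217 218]
 [171 218 229 229 230 229 229 230 214 173 189 192 202 205 206 213 215 217]
 [173 214 230 228 227 229 228 228 218 169 186 189 197 203 204 209 213 215]
 [176 205 227 228 227 225 227 226 219 157 180 187 188 197 202 203 206 212]
 [195 197 223 225 225 224 222 223 221 168 169 181 183 190 198 204 205 205]
 [192 192 221 221 221 222 221 222 219 177 169 179 186 188 195 200 202 208]
 [190 191 217 219 221 220 218 220 214 186 169 180 185 191 199 201 206 209]]
```

```bash
python3 - <<'E'
from h import *
p=dict(np.load("w5.npz"))
c=np.array([[306,143.5],[323,143.5],[321,217.5],[305.8,217.5]])
for z in(.15,):
    B=np.array([plane(p,q,z) for q in c]);e=np.roll(B,-1,0)-B
    print(B,B.mean(0),np.linalg.norm(e,axis=1)*1000,np.degrees(np.arctan2(e[:,1],e[:,0])))
    m=((B[0]+B[1])-(B[2]+B[3]));print("bar dir",np.degrees(np.arctan2(m[1],m[0])))
t=cv2.imread("pics/top4.png").max(2)
m=roi(t<175,272,272,304,292);ys,xs=np.where(m);r=cv2.minAreaRect(np.c_[xs,ys].astype(np.float32));print(r)
pt=dict(np.load("t5.npz"))
print(plane(pt,r[0],.15),tri([(pt,r[0]),(p,c.mean(0))]))
print(t[270:296:2,268:310:2])
E
```

```text
[[0.5378 0.2157 0.15  ]
 [0.5508 0.2124 0.15  ]
 [0.5347 0.1548 0.15  ]
 [0.5222 0.1579 0.15  ]] [0.5364 0.1852 0.15  ] [13.4186 59.8775 12.8163 59.8758] [ -14.281  -105.6279  165.7608   74.9486]
bar dir 74.66033939095298
((289.5566101074219, 282.3018798828125), (30.081960678100586, 7.966911792755127), 15.945395469665527)
[0.5369 0.1901 0.15  ] (array([0.5364, 0.1887, 0.165 ]), [np.float64(0.001220281269882664), np.float64(0.0012202812698825704)])
[[197 232 228 234 236 229 218 232 231 221 232 234 231 232 236 233 229 220
  213 210 213]
 [221 235 227 220 223 209 211 234 222 230 237 236 234 231 235 237 227 231
  230 232 228]
 [228 236 234 208 184 196 226 236 228 232 237 235 229 216 235 225 226 235
  235 235 235]
 [234 236 236 210 166 176 187 216 224 214 218 221 214 220 236 223 232 234
  237 235 233]
 [236 236 236 207 170 159 161 166 172 159 161 178 210 231 235 223 228 236
  234 229 230]
 [236 235 236 215 175 160 176 173 176 171 162 159 175 187 215 218 206 221
  219 205 228]
 [235 235 236 234 222 187 165 170 177 177 176 174 173 169 166 171 159 176
  195 219 234]
 [235 236 235 237 235 226 195 166 156 159 168 177 179 176 177 178 174 165
  181 217 235]
 [225 229 234 236 236 235 237 230 220 197 165 159 156 169 178 179 179 179
  172 200 235]
 [229 230 229 234 235 236 236 236 236 235 234 230 210 183 163 157 166 168
  171 219 236]
 [236 237 229 227 235 233 229 228 229 233 236 236 234 236 230 220 195 167
  182 229 235]
 [236 235 229 215 233 226 226 232 232 232 234 236 236 236 236 236 235 233
  232 236 237]
 [231 227 214 220 236 225 234 237 235 232 234 235 234 229 232 233 235 236
  236 236 237]]
```

Request:
step_arm([
  [[15,-1,10],[0,0,0.01],50],
  [[30,-2,20],[0,0,0.015],50],
  [[43,-3,30],[0,0,0.015],50],
  [[43,-3,40],[0,0,0.015],50],
  [[43,-3,40],[0,0,0.015],50],
  [[43,-3,40],[0,0,0.015],50],
])

```text
clock: 9.98
tcp_pos: [0.5373, 0.184, 0.2408]
orientation: [-0.0, 0.795, 0.606, -0.001]
wrist_force: [-0.1, 0.0, -0.1]
finger_gap: 0.0497
grip_force: 0.0
```

```bash
python3 go.py .5365 .187 .1175 74.7;python3 - <<'E'
from h import *
p=imaging.camera_params("wrist");im=imaging.read_camera("wrist")[:,:,::-1].copy();np.savez("w6.npz",**p)
cv2.imwrite("pics/w6.png",im)
E
```

```text
t 9.98 tcp [0.5373 0.184  0.2408] F [-0.0836  0.0036 -0.149 ] shift [  2.8554  -1.3582 123.314 ] turn [-0.0019  0.0015 -0.0018] gap 0.04973366201042936 q [ 0.1888  0.2991  0.0498  1.3238 -0.0005  2.0285]
```

View pics/w6.png

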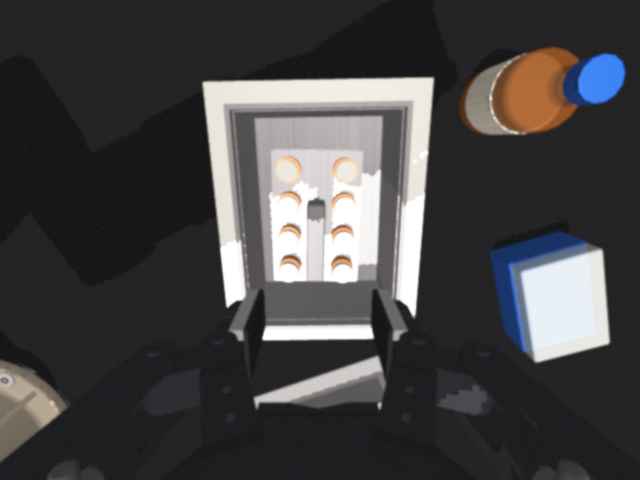

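The bar is seen at columns 307–325, its far end dark at rows 200–218, and its near end hard to tell against the tank floor. I'll read the profiles and triangulate with the earlier wrist place.

```bash
python3 - <<'E'
from h import *
g=cv2.imread("pics/w6.png").max(2);print(g[194:300:5,300:332:2]);print(g[240:304:2,316]);
p=dict(np.load("w6.npz"));T=p["pose"];p5=dict(np.load("w5.npz"))
for q in [[.5378,.2157],[.5508,.2124],[.5347,.1548],[.5222,.1579]]:
    u=p["camera_matrix"]@((T[:3,:3].T@(np.array([*q,.15])-T[:3,3]))*[1,-1,-1]);print(u[:2]/u[2])
E
```

```text
[[242 255 255 255 255 255 255 255 248 219 218 219 218 214 217 220]
 [191 251 255 255 251 240 227 135 106 113 151 172 198 214 218 219]
 [246 254 255 247 117  89  88  89  89  88  86  87 120 199 218 219]
 [255 255 255 234 132 135 137 137 137 138 137 133 133 193 218 220]
 [255 255 255 234 132 135 135 138 139 137 137 137 134 196 219 218]
 [255 255 255 239 192 194 149 154 157 156 196 207 175 199 217 220]
 [252 255 255 242 220 231 232 229 229 229 228 221 184 209 218 219]
 [206 253 255 242 220 230 231 229 229 228 226 219 179 208 218 218]
 [219 254 255 242 221 230 229 229 229 228 227 217 189 232 244 247]
 [254 255 255 242 221 229 229 228 228 227 225 215 224 255 255 255]
 [255 255 255 242 220 228 229 227 227 226 224 211 226 255 255 255]
 [255 255 255 234 220 228 226 227 226 226 224 211 233 255 255 255]
 [255 255 255 227 220 227 227 226 225 225 223 208 231 255 255 255]
 [207 253 254 227 220 228 226 225 225 224 223 207 244 255 255 255]
 [181 244 254 228 219 227 226 225 224 223 222 204 243 255 255 243]
 [254 255 255 229 218 226 224 225 223 222 220 203 249 255 255 253]
 [255 255 255 228 218 225 224 224 222 222 220 200 251 255 255 255]
 [254 254 254 234 213 219 219 218 216 215 214 200 249 254 254 254]
 [ 96  96  95  96  97  95  96  94  96  97  95  95  94  97  95  96]
 [ 93  96  95  95  93  95  94  92  94  94  93  95  94  94  93  93]
 [ 95  95  95  96  94  95  93  94  93  92  96  93  94  94  94  95]
 [ 94  95  93  95  94  95  93  94  93  94  93  94  94  92  94  93]]
[227 228 227 226 225 225 225 225 225 225 225 225 224 224 223 223 224 222
 222 221 192 111  96  96  93  93  91  93  94  95  94  93]
[305.8836 203.9562]
[324.6543 203.585 ]
[323.8859 280.5535]
[307.1251 280.941 ]
```

Reprojection at z = 0.150 gives rows 204–281, columns 306–324, which matches the measured edges, so position and height are confirmed. Descending onto the bar.

Request:
step_arm([
  [[1,-1,20],[0,0,0],50],
  [[1,-1,45],[0,0,0],50],
  [[1,-1,70],[0,0,0],50],
  [[1,-1,90],[0,0,0],50],
  [[1,-1,105],[0,0,0],50],
  [[1,-1,115],[0,0,0],50],
  [[1,-1,121],[0,0,0],50],
  [[1,-1,123],[0,0,0],50],
])

```text
clock: 10.7
tcp_pos: [0.5373, 0.1858, 0.1185]
orientation: [-0.0, 0.795, 0.606, -0.0]
wrist_force: [0.8, -0.1, -0.2]
finger_gap: 0.0501
grip_force: 0.0
```

Request:
step_arm([
  [[0,0,0],[0,0,0],40],
  [[0,0,0],[0,0,0],30],
  [[0,0,0],[0,0,0],20],
  [[0,0,0],[0,0,0],15],
  [[0,0,0],[0,0,0],5],
  [[0,0,0],[0,0,0],0],
  [[0,0,0],[0,0,0],0],
  [[0,0,0],[0,0,0],0],
], grip_force=80)

```text
clock: 11.37
tcp_pos: [0.5372, 0.1864, 0.1195]
orientation: [0.0, 0.795, 0.606, 0.0]
wrist_force: [-3.4, -0.2, 5.0]
finger_gap: 0.0125
grip_force: 81.0
```

```bash
python3 go.py .5365 .1855 .2625 74.7
```

```text
t 11.37 tcp [0.5372 0.1864 0.1195] F [-3.3851 -0.204   4.9532] shift [  -1.0297   -0.3684 -143.0437] turn [ 0.0004 -0.0004 -0.0007] gap 0.012483324468869713 q [ 0.1928  0.3571 -0.1724  1.0409  0.0002  2.0313]
```

Gripped, with a 12.5 mm gap at 81 N. Lifting straight up by 145 mm.

Request:
step_arm([
  [[0,0,-3],[0,0,0],0],
  [[0,0,-8],[0,0,0],0],
  [[0,0,-16],[0,0,0],0],
  [[0,0,-28],[0,0,0],0],
  [[0,0,-40],[0,0,0],0],
  [[0,0,-52],[0,0,0],0],
  [[0,0,-64],[0,0,0],0],
  [[0,0,-76],[0,0,0],0],
])

```text
clock: 12.03
tcp_pos: [0.5373, 0.1861, 0.1954]
orientation: [0.0, 0.795, 0.606, -0.0]
wrist_force: [0.8, 0.0, -5.1]
finger_gap: 0.0129
grip_force: 79.5
```

Request:
step_arm([
  [[0,0,-12],[0,0,0],0],
  [[0,0,-24],[0,0,0],0],
  [[0,0,-36],[0,0,0],0],
  [[0,0,-48],[0,0,0],0],
  [[0,0,-58],[0,0,0],0],
  [[0,0,-65],[0,0,0],0],
  [[0,0,-69],[0,0,0],0],
  [[0,0,-69],[0,0,0],0],
])

```text
clock: 12.7
tcp_pos: [0.5377, 0.1863, 0.2646]
orientation: [0.0, 0.795, 0.606, 0.001]
wrist_force: [0.5, -0.2, -5.2]
finger_gap: 0.0129
grip_force: 79.7
```

Request:
step_arm([
  [[0,0,0],[0,0,0],0],
  [[0,0,0],[0,0,0],0],
  [[0,0,0],[0,0,0],0],
  [[0,0,0],[0,0,0],0],
])

```text
clock: 13.03
tcp_pos: [0.5369, 0.1862, 0.2631]
orientation: [-0.0, 0.795, 0.606, -0.001]
wrist_force: [0.8, -0.4, -5.5]
finger_gap: 0.0128
grip_force: 79.7
```

```bash
python3 go.py .5372 .1864 .2645 74.7;python3 - <<'E'
from h import *
for n in("side","top"):cv2.imwrite(f"pics/{n}7.png",imaging.read_camera(n)[:,:,::-1])
a=cv2.imread('pics/side7.png');b=cv2.imread('pics/top7.png')
cv2.imwrite('pics/c7.png',np.hstack([cv2.resize(a[100:480,180:430],None,fx=1.3,fy=1.3),cv2.resize(b[100:480,100:520],(460,494))]))
E
```

```text
t 13.03 tcp [0.5369 0.1862 0.2631] F [ 0.8359 -0.373  -5.4859] shift [ 0.279   0.185  -1.4437] turn [-0.0011  0.0006 -0.0009] gap 0.012768579202329653 q [ 0.1926  0.295   0.0982  1.3752 -0.0001  2.0313]
```

View pics/c7.png

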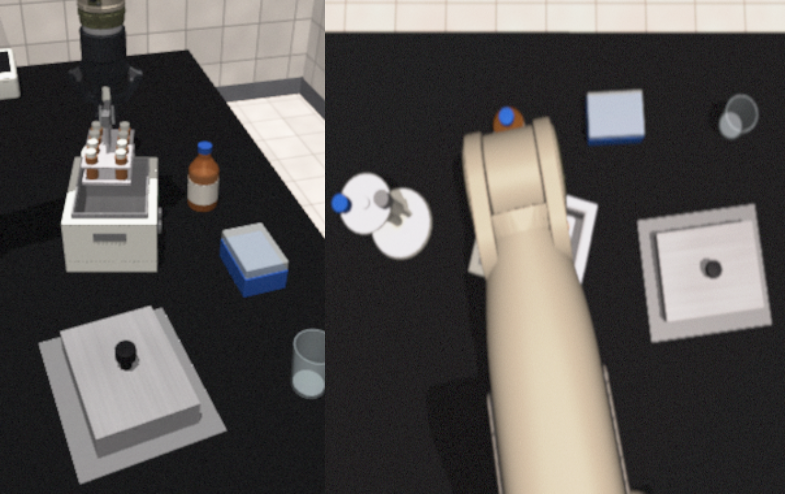

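The rack hangs level and clear above the bath, about 49 mm over the rim by the tool travel. The lid is centred on the mat, and the other things stand where they were.

```bash
python3 -c "
from workcell import env;print(env.hand_in())"
```

```text
the job is handed in; nothing more can be done
None
```

Job handed in at about 13 s of the 56 s allowed: the lid is knob up in the middle of the mat, and the rack is held level over the bath with its underside about 49 mm above the rim.

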